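# Clamp the plate on the shaker

## Robot

A 6-joint arm with a two-finger parallel gripper is mounted at the origin on the work surface. World frame = base frame: x ahead of the robot, y to its left, z up, the work surface at z = 0. Lengths are in mm, angles in rad, forces in N, time in s.
With the tool pointing down it reaches from about 350 to 875 mm from the base axis. Payload 4.2 kg.
Tool frame: the origin (TCP) lies midway between the tips of the shut fingers; the grasp point (between the pads) lies 19 mm behind it; z points along the fingers, y is the direction in which the jaws open and shut (so a half turn about z gives the same grasp; the last joint's range is limited). The gripper opens to 85 mm and grips with 20 to 120 N. Pads are 22 mm wide; open, the fingers measure 114 mm over their backs; the gripper's body (76 mm by 85 mm) begins 54 mm behind the grasp point. The pads swing forward as they close: fully open they stand 13 mm farther back than shut.
Start: joints at [-0.921, 0.385, 0.008, 0, -1.194, -0.259], TCP at [238.093, -577.85, 231.312] pointing down, gripper open.
Joint ranges: [-3.14, 3.14], [-1.21, 2.06], [-1.07, 1.41], [-3.16, 2.05], [-2.99, -0.16], [-3.1, 3.1]. Speed limits (rad/s): [2.79, 2.79, 3.14, 3.14, 3.14, 3.14].

## Interface

Orientations are given as a unit quaternion [x, y, z, w].
In Python, from bench import arm gives the robot as it stands. The module is installed in compiled form; this text tells all that it offers.
- The arm moves only by the tool drive_tool, never from a script. Its argument "moves" is a list that holds one entry, the list of rows, each a list of 7 numbers: the opening, from 0 (shut) to 1 (fully open), then the shift along the tool's x, y, z in m, then the turn, a rotation vector about the tool's x, y, z in rad. In form: [[[hand, dx, dy, dz, wx, wy, wz], ...]]. A call has 1 to 20 rows; each row shifts and turns the pose as measured when the row begins, along the tool's axes as they then stand; what a row does not reach is not made up. A row lasts 1/10 s, in which the tool goes at most 50 mm and 8.59 degrees, less where a joint would pass 70% of its speed; a pose out of reach is approached as far as the arm can. A call with a gripper value outside its range is refused whole. The fingers move at their own pace and stop on an object; the grip force is fixed at half the most. Time passes only in rows, so rows that do not move let the fingers close. It gives the time, the measured TCP pose, the force and the opening at its end, in the units of the state.
- arm.read_state(): the state, without advancing time (a new reading comes with each control period).
- arm.get_image(name): name is "scene" or "side" or "wrist"; returns (picture, depth): 400x640x3 uint8, red, green, blue; 400x640 float32, mm along the optical axis (not along the pixel's ray), 0 where there is no reading.
- arm.camera_params(name): a dict with "fov_y" (degrees; the focal length in pixels is half the picture's height over the tangent of half this angle, whatever the lens; pixels are square), "cx", "cy" (the principal point, pixels), "k1" (the pictures are not rectified: a ray, as slopes to the right and down, at radius r is drawn at 1 + k1 r^2 times it, then the intrinsics apply), "world_from_camera" (4x4, takes a point from camera to world coordinates); the wrist camera has in their place "T_tool_cam" (4x4, takes a point from camera to tool coordinates, whose origin is the TCP and whose axes are the flange's). Camera axes: x right, y down, z forward; pixel columns grow to the right and rows downward; lengths in mm; the calibration is good to about 2 mm. A picture is of the moment at which its call begins: read the wrist's pose just before it. camera_params takes no time and is no camera call.
- arm.job_done(): hands the job in, once; it reports no verdict.
The state is a dict: "clock": time; "joints": joint angles; "joint_vel": joint speeds; "joint_efforts": joint torques, N m; "position": TCP position; "ee_rot": TCP orientation; "contact_force": force on the tool from outside, world axes, zero at the start; "wrist_torque": the same for the moment, N m; "gripper_width": finger opening in mm.
Only numpy, scipy, OpenCV 4.12 (cv2) and the standard library are available. Lean on these libraries where they do the work, as an engineer would, in place of code of your own. Each camera call takes 0.05 s, during which the arm holds its last target.

## Task

Make the lidded plate on the shaker ready for shaking: with a finger, push the upright clamp strap over until it lies flat across the plate's lid, and only then push the cam lever fully down over the strap. Only push these two parts and then move clear: do not lift or shift the plate out of its seat, and leave the vials, bottles and other things where they stand.

Things in the scene. Friction and masses are not known exactly. Their poses are not given: they have to be found in the camera images.
- shaker: White plate shaker, fixed to the table, 250 x 270 mm, its grey deck 70 mm above the table. Origin: centre of its underside, on the table. Its x axis points away from its front panel (display and dial), its y axis runs from the lever's side to the strap hinge's side, z is up. The strap and the lever both move in its plane x = 0.
- strap_hinge (a point): Point on the strap's hinge axis (axis along the shaker's x), 75 mm from the shaker's centre towards its +y, 116 mm above the table, between two small cheeks that reach up to 126 mm.
- strap (a joint): Angle of the aluminium clamp strap, rad: 0 = lying level across the plate's lid, pointing to the shaker's -y; 1.57 = upright; above 1.57 it leans outward (to +y); hard stops at 0 and 1.85. Flat bar 135 mm long from the hinge axis, 34 mm wide, 6 mm thick (its midplane passes through the hinge axis). A stiff hinge: it stays where it is left; about 2 N at 95 mm from the hinge moves it.
- strap_push (a point): A good point to push the strap: on its back (the face that is the upper one when closed), on the middle line, 95 mm from the hinge axis. Closed, it lies 119 mm above the table.
- lever_hinge (a point): Point on the lever's hinge axis (along the shaker's x), 75 mm from the shaker's centre towards its -y, 132 mm above the table, between two cheeks that reach up to 142 mm.
- lever (a joint): Angle of the cam lever, rad: 0 = fully down, level on top of the strap, pointing to the shaker's +y; 1.57 = upright; above 1.57 it leans outward (to -y); hard stops at 0 and 1.85. Steel arm 12 mm wide and 8 mm thick with a black plastic grip 24 mm wide and 12 mm thick at its end, 100 mm long in all from the hinge axis. A stiff hinge: it stays where it is left; about 3 N at the grip moves it. Strap and lever do not obstruct each other; the order matters all the same.
- lever_push (a point): A good point to push the lever: on the back of its grip (the upper face when down), 78 mm from the hinge axis. Fully down, it lies 138 mm above the table.
- plate_center (a point): Centre of the white plate with a clear lid (128 x 86 x 40 mm, 0.25 kg or so), which sits loose in a low rim in the middle of the deck; its top is 110 mm above the table, 3 mm below the closed strap. Must stay in the seat.
- seat (a point): Where the plate's centre belongs: above the shaker's centre, 90 mm above the table.
- deck_vial: Small capped clear glass vial, 22 mm across, 42 mm tall, standing on the deck's front strip. Origin: centre of its underside. Leave alone.
- vial: Small capped amber vial, 22 mm across, 42 mm tall, on the table beyond the shaker. Origin: centre of its underside. Leave alone.
- jar: Amber jar, 64 mm across, 100 mm tall, on the table beyond the shaker. Origin: centre of its underside. Leave alone.
- cup: White cup, 60 mm across, 65 mm tall, on the table by the strap hinge's side of the shaker. Origin: centre of its underside. Leave alone.
- flask: White plastic bottle, 44 mm across, 85 mm tall, on the table beyond the shaker. Origin: centre of its underside. Leave alone.
- tube_rack: Grey rack with capped tubes, 170 x 60 mm, 96 mm tall, on the table beside the lever's side of the shaker. Origin: centre of its underside. Leave alone.
- tip_box: Closed grey and white box, 122 x 82 mm, 56 mm tall, on the table beside the strap hinge's side of the shaker. Origin: centre of its underside. Leave alone.
Mind the look-alikes: they are no part of the job. Leave any pink or red look-alike of the part that bears plate_center alone.

How it is judged:
By the outcome, as a careful person would: the job done as asked, in the order asked, and still so for the second after the job is handed in, with the robot touching nothing.
It also fails if it takes over 58 s, if anything falls off the work surface, if the arm or the gripper's body presses on something with over 40 N, if the wrist force passes 120 N, or if a joint passes its speed limit or range.

## Working session

There is one attempt and no reset: what is moved stays moved. The work goes in short steps, Python scripts to look and compute and a tool call to move; the robot and the scene stay as the last step left them, time stands still between calls to the robot, and variables do not carry over. Pictures are saved under pics/ and viewed, and the job is handed in when it is done.

Besides the shell and the picture viewer there is one more tool, called after "Call:" as name([rows], argument=value, ...), one row to a line, values as JSON. drive_tool: Moves the arm, as the interface text tells. Its arguments: {"type":"object","properties":{"moves":{"type":"array","items":{"type":"array","items":{"type":"array","items":{"type":"number"}}}}},"required":["moves"]}

```bash
mkdir -p pics
python3 - <<'E'
from bench import arm
import cv2,numpy as np
s=arm.read_state();print({k:np.round(v,3).tolist() for k,v in s.items()})
for n in("scene","side"):
    im,d=arm.get_image(n);cv2.imwrite(f"pics/{n}0.png",im[:,:,::-1]);np.save(f"{n}_d.npy",d)
    print(n,arm.camera_params(n))
print(arm.camera_params("wrist"))
E
```

```text
{'clock': 0.0, 'joints': [-0.921, 0.386, 0.007, -0.0, -1.194, -0.259], 'joint_vel': [-0.0, -0.0, 0.001, 0.0, -0.001, 0.001], 'joint_efforts': [0.0, -39.229, 18.84, 4.186, -0.005, -0.0], 'position': [237.851, -577.354, 230.243], 'ee_rot': [-0.194, 0.981, 0.001, -0.0], 'contact_force': [-0.319, 0.522, 0.411], 'wrist_torque': [-0.026, -0.021, -0.01], 'gripper_width': 85.442}
scene {'fov_y': 53.85048354961209, 'cx': 319.2498889035285, 'cy': 196.64839021293346, 'k1': -0.04404854155396349, 'world_from_camera': array([[ 5.74569548e-03,  7.62436252e-01, -6.47037827e-01,
         1.27180148e+03],
       [ 9.99881634e-01, -1.36155356e-02, -7.16490185e-03,
         5.99872909e+01],
       [-1.42725475e-02, -6.46920072e-01, -7.62424236e-01,
         9.92221048e+02],
       [ 0.00000000e+00,  0.00000000e+00,  0.00000000e+00,
         1.00000000e+00]])}
side {'fov_y': 56.26671243214477, 'cx': 318.58889434606044, 'cy': 196.34602351048892, 'k1': 0.02142048208756541, 'world_from_camera': array([[-9.44262601e-01, -1.75891861e-01,  2.78262814e-01,
         2.74633704e+02],
       [-3.28452512e-01,  4.46725195e-01, -8.32199223e-01,
         8.32621048e+02],
       [ 2.20700602e-02, -8.77210723e-01, -4.79598019e-01,
         5.73239877e+02],
       [ 0.00000000e+00,  0.00000000e+00,  0.00000000e+00,
         1.00000000e+00]])}
{'fov_y': 58.423756506938034, 'cx': 324.44519452273056, 'cy': 195.40091673949507, 'k1': -0.07753073566876376, 'T_tool_cam': array([[-2.61696548e-04, -9.52576404e-01, -3.04299401e-01,
         7.76052559e+01],
       [ 9.99999227e-01, -6.19047894e-04,  1.07786630e-03,
         5.08071343e-01],
       [-1.21512591e-03, -3.04298884e-01,  9.52575830e-01,
        -1.41411235e+02],
       [ 0.00000000e+00,  0.00000000e+00,  0.00000000e+00,
         1.00000000e+00]])}
```

View pics/scene0.png

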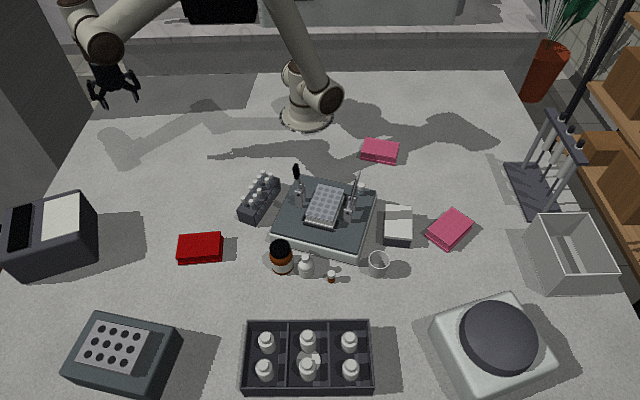

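View pics/side0.png

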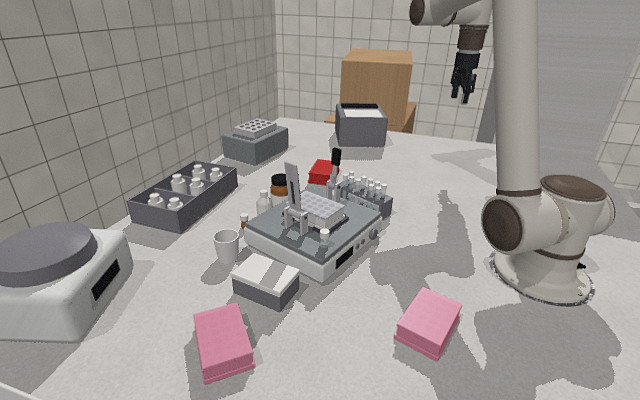

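The scene view shows the shaker around (323,220), with the upright lever at (296,180) and the strap at (357,190). The front panel faces the robot. I'll measure the deck, strap and lever with depth.

```bash
cat > h.py <<'E'
import numpy as np,cv2
from bench import arm
def K(p):
    f=200/np.tan(np.radians(p['fov_y']/2));return np.array([[f,0,p['cx']],[0,f,p['cy']],[0,0,1]]),np.array([p['k1'],0,0,0,0.])
def cloud(p,d,T):
    k,D=K(p);v,u=np.mgrid[0:400,0:640]
    s=cv2.undistortPoints(np.stack([u,v],-1).reshape(-1,1,2).astype(float),k,D).reshape(400,640,2)
    c=np.concatenate([s*d[...,None],d[...,None]],-1)
    return c@T[:3,:3].T+T[:3,3]
def pix(p,T,P):
    P=np.atleast_2d(P);c=(P-T[:3,3])@T[:3,:3];k,D=K(p)
    return cv2.projectPoints(c,np.zeros(3),np.zeros(3),k,D)[0].reshape(-1,2)
E
python3 - <<'E'
from h import *
for n in("scene","side"):
    p=arm.camera_params(n);d=np.load(n+"_d.npy");W=cloud(p,d,p['world_from_camera'])
    im=cv2.imread(f"pics/{n}0.png")
    z=W[...,2]; m=(abs(z-70)<5)&(d>0)
    m&=(W[...,0]>250)&(W[...,0]<750)&(abs(W[...,1]-60)<300)
    nn,l,st,ce=cv2.connectedComponentsWithStats(m.astype(np.uint8))
    i=1+np.argmax(st[1:,4]);P=W[l==i]
    r=cv2.minAreaRect(P[:,:2].astype(np.float32));print(n,r,cv2.boxPoints(r).round(1).tolist(),np.median(P[:,2]))
    c=np.array(r[0]); q=(z>125)&(z<300)&(d>0)&(np.hypot(W[...,0]-c[0],W[...,1]-c[1])<200)
    nn,l,st,ce=cv2.connectedComponentsWithStats(q.astype(np.uint8))
    for j in range(1,nn):
        if st[j,4]>8:
            P=W[l==j];print(j,st[j].tolist(),P.mean(0).round(1),P.min(0).round(1),P.max(0).round(1))
    x0,y0=(230,130) if n=="scene" else (200,120)
    cv2.imwrite(f"pics/{n}_z.png",cv2.resize(im[y0:y0+170,x0:x0+220],None,fx=3.5,fy=3.5,interpolation=cv2.INTER_CUBIC))
E
```

```text
scene ((539.9098510742188, 67.58538818359375), (260.3518981933594, 244.4610137939453), 71.9311752319336) [[383.29998779296875, -18.299999237060547], [615.7000122070312, -94.0999984741211], [696.5, 153.39999389648438], [464.1000061035156, 229.3000030517578]] 70.21115210669427
1 [292, 163, 13, 34, 213] [520.9  -7.2 178.7] [503.9 -20.8 125.3] [536.    7.9 235. ]
2 [344, 170, 17, 42, 147] [574.2 144.3 189.5] [535.2 121.  125.2] [591.2 161.1 251.8]
side ((539.5206909179688, 69.40792846679688), (263.870849609375, 240.71572875976562), 72.20233154296875) [[384.6000061035156, -19.399999618530273], [613.7999877929688, -93.0], [694.4000244140625, 158.1999969482422], [465.20001220703125, 231.8000030517578]] 70.6947979464228
1 [326, 148, 16, 44, 359] [513.6  -2.5 176.9] [497.4 -14.  125.3] [534.2  12.8 233.5]
2 [284, 161, 18, 52, 605] [564.4 150.5 192. ] [546.4 128.6 125.1] [591.  161.8 251.2]
3 [300, 211, 8, 6, 19] [539.3 148.  126.8] [534.2 135.4 125.6] [544.3 159.5 128.9]
```

View pics/scene_z.png

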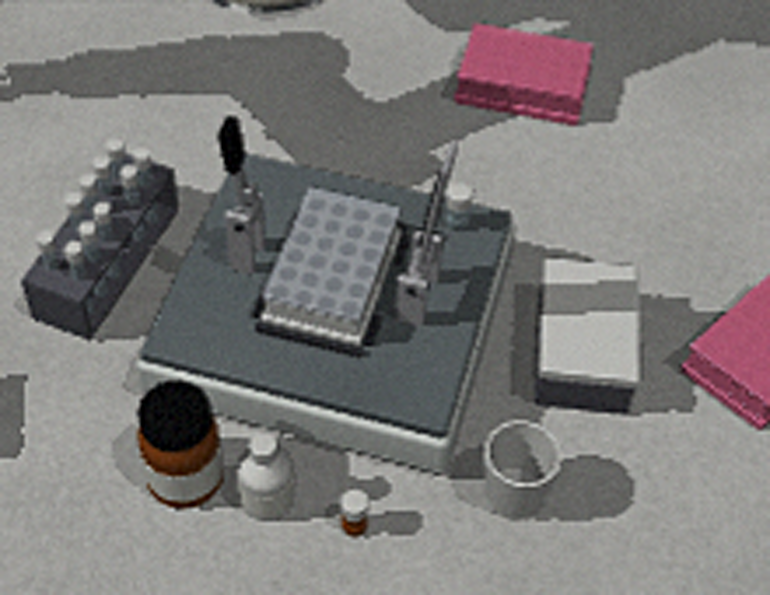

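View pics/side_z.png

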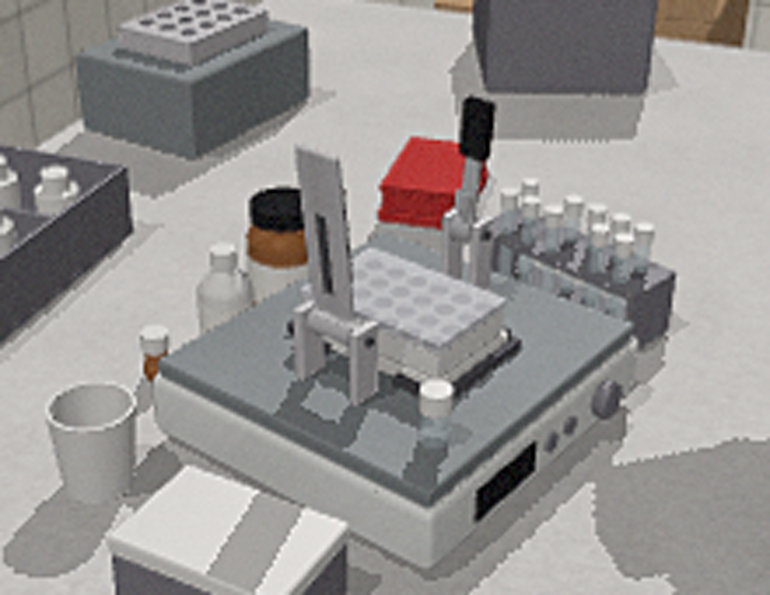

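```bash
cat >> h.py <<'E'
C=np.array([538.,69.,0]);a=np.radians(-18);S=np.array([[np.cos(a),-np.sin(a),0],[np.sin(a),np.cos(a),0],[0,0,1]])
def sh(P): return (np.asarray(P)-C)@S
def wo(P): return np.asarray(P)@S.T+C
E
python3 - <<'E'
from h import *
for n in("scene","side"):
    p=arm.camera_params(n);d=np.load(n+"_d.npy");W=cloud(p,d,p['world_from_camera']);Q=sh(W)
    for nm,y0,r in(("strap",80,(135,245)),("lever",-75,(150,228))):
        m=(d>0)&(abs(Q[...,1]-y0)<45)&(abs(Q[...,0])<45)&(Q[...,2]>r[0])&(Q[...,2]<r[1])
        P=Q[m]
        for lo in range(r[0],r[1],25):
            s=P[(P[:,2]>=lo)&(P[:,2]<lo+25)]
            if len(s)>3: print(n,nm,lo,len(s),np.percentile(s[:,0],[5,50,95]).round(1),np.percentile(s[:,1],[5,50,95]).round(1))
    # plate top
    m=(d>0)&(abs(Q[...,2]-110)<4)&(abs(Q[...,0])<80)&(abs(Q[...,1])<60)
    P=Q[m];print('plate',P.mean(0),np.percentile(P,[1,99],axis=0).round(1).tolist())
    m=(d>0)&(abs(W[...,2]-70)<5)&(abs(Q[...,0])<145)&(abs(Q[...,1])<155)
    P=Q[m];print('deck',np.percentile(P[:,:2],[1,99],axis=0).round(1).tolist())
s=arm.read_state()
from scipy.spatial.transform import Rotation as R
print(R.from_quat(s['ee_rot']).as_matrix().round(3)); print(wo([0,140,0]))
E
```

```text
scene strap 135 14 [ 1.5 16.9 18.9] [74.2 77.7 80.8]
scene strap 160 22 [ 7.  16.8 19.7] [76.3 81.5 84.6]
scene strap 185 21 [ 3.6 16.1 19.2] [80.1 83.7 87.9]
scene strap 210 24 [-0.3 16.4 18.9] [82.  85.4 89.8]
scene strap 235 11 [-9.2 16.5 19. ] [86.9 91.3 92. ]
scene lever 150 39 [-1.4  4.9  8.5] [-80.5 -73.9 -66.4]
scene lever 175 26 [-2.1  7.5 13.8] [-84.  -77.9 -76.1]
scene lever 200 45 [-6.6 10.9 13.9] [-87.3 -79.4 -77.2]
scene lever 225 7 [ 4.2 11.4 14.3] [-90.1 -81.9 -79.5]
plate [  6.01894639   0.40678626 110.14663852] [[-58.5, -40.5, 106.4], [65.1, 40.8, 113.7]]
deck [[-115.2, -127.8], [121.6, 128.0]]
side strap 135 105 [-14.8  -1.3  16. ] [77.3 80.5 82.9]
side strap 160 115 [-14.6  -1.9  14.8] [79.3 83.7 85.7]
side strap 185 120 [-14.4  -1.4  16.1] [82.  86.8 88.7]
side strap 210 129 [-14.8  -2.   15.7] [86.4 89.5 91.5]
side strap 235 51 [-15.2  -0.6  16.8] [89.4 91.8 93.2]
side lever 150 60 [-4.4 -1.2  5.3] [-80.  -72.8 -65.9]
side lever 175 57 [-9.2 -1.6  9.2] [-83.1 -77.1 -75. ]
side lever 200 89 [-10.2  -0.9  10.6] [-84.7 -79.  -76.3]
side lever 225 13 [-10.1  -0.7  12.4] [-84.8 -80.7 -77.9]
plate [ -9.77210963   0.37897813 110.55357911] [[-60.3, -39.7, 106.6], [60.9, 41.8, 112.6]]
deck [[-118.0, -126.7], [117.8, 129.4]]
[[-0.925 -0.381 -0.001]
 [-0.381  0.925  0.002]
 [ 0.     0.002 -1.   ]]
[581.26237921 202.14791228   0.        ]
```

Call:
drive_tool([
  [[0,0,0,-0.04,0,0,0.141],[0,0,0,-0.04,0,0,0.141],[0,0,0,-0.02,0,0,0.141],[0,0,0,0,0,0,0.141],[0,0,0,0,0,0,0.141],[0,0,0,0,0,0,0]],
])

```text
clock: 0.7
position: [237.3, -576.1, 329.9]
ee_rot: [0.17, 0.985, 0.005, -0.003]
contact_force: [0.2, 0.2, -0.5]
gripper_width: 0.3
```

```bash
cat > st.py <<'E'
from h import *
from scipy.spatial.transform import Rotation as R
s=arm.read_state();M=R.from_quat(s['ee_rot']).as_matrix()
print(round(s['clock'],2),'shaker',sh(s['position']).round(1),'F',(S.T@np.array(s['contact_force'])).round(1),'j',np.round(s['joints'],2),s['gripper_width'])
print('toolaxes in shaker\n',(S.T@M).round(3)); 
import sys
if len(sys.argv)>1:
    t=np.array([float(v) for v in sys.argv[1:4]]);print('tool delta',(M.T@(wo(t)-s['position'])).round(1))
    Rd=S@np.array([[-1,0,0],[0,1,0],[0,0,-1.]]);print('rotvec',R.from_matrix(M.T@Rd).as_rotvec().round(3))
E
python3 st.py 0 130 330
```

```text
0.7 shaker [ -86.6 -706.4  329.9] F [ 0.1  0.3 -0.5] j [-0.92  0.34  0.19 -0.   -1.43 -0.99] 0.261206323097727
toolaxes in shaker
 [[-1.     0.028 -0.008]
 [ 0.028  1.     0.008]
 [ 0.008  0.008 -1.   ]]
tool delta [-62.9 838.5   6. ]
rotvec [ 0.008 -0.008 -0.028]
```

Call:
drive_tool([
  [[0,-0.003,0.042,0,0.008,-0.008,-0.028],[0,-0.003,0.042,0,0,0,0],[0,-0.003,0.042,0,0,0,0],[0,-0.003,0.042,0,0,0,0],[0,-0.003,0.042,0,0,0,0],[0,-0.003,0.042,0,0,0,0],[0,-0.003,0.042,0,0,0,0],[0,-0.003,0.042,0,0,0,0],[0,-0.003,0.042,0,0,0,0],[0,-0.003,0.042,0,0,0,0],[0,-0.003,0.042,0,0,0,0],[0,-0.003,0.042,0,0,0,0],[0,-0.003,0.042,0,0,0,0],[0,-0.003,0.042,0,0,0,0],[0,-0.003,0.042,0,0,0,0],[0,-0.003,0.042,0,0,0,0],[0,-0.003,0.042,0,0,0,0],[0,-0.003,0.042,0,0,0,0],[0,-0.003,0.042,0,0,0,0],[0,-0.003,0.042,0,0,0,0]],
])

```text
clock: 2.7
position: [533.3, 241.4, 321.1]
ee_rot: [0.125, 0.992, 0.003, -0.008]
contact_force: [0.1, -1.4, 0.3]
gripper_width: -0.2
```

```bash
python3 st.py 0 135 330
```

```text
2.7 shaker [-57.8 162.5 321.1] F [ 0.6 -1.3  0.3] j [ 0.69  0.28  0.08 -0.02 -1.38 -2.51] -0.17633617566374857
toolaxes in shaker
 [[-0.998 -0.064 -0.017]
 [-0.064  0.998  0.002]
 [ 0.017  0.003 -1.   ]]
tool delta [-55.7 -31.1 -10. ]
rotvec [ 0.002 -0.017  0.064]
```

Call:
drive_tool([
  [[0,-0.028,-0.015,0,0.001,-0.008,0.032],[0,-0.028,-0.015,0,0.001,-0.008,0.032],[0,0,0,0.03,0,0,0],[0,0,0,0.03,0,0,0],[0,0,0,0.03,0,0,0],[0,0,0,0.025,0,0,0],[0,0,0,0,0,0,0]],
])

```text
clock: 3.4
position: [580.6, 203.2, 194.1]
ee_rot: [0.142, 0.99, -0.002, -0.004]
contact_force: [-0.2, -0.1, -0.7]
gripper_width: 0.1
```

```bash
python3 st.py 0 110 205
python3 - <<'E'
from h import *
im,d=arm.get_image("side");cv2.imwrite("pics/side1.png",cv2.resize(im[50:300,150:470,::-1],None,fx=2.4,fy=2.4))
E
```

```text
3.4 shaker [ -1.  140.8 194.1] F [-0.2 -0.2 -0.7] j [ 0.6   0.4  -0.06 -0.   -1.12 -2.45] 0.14958113355043504
toolaxes in shaker
 [[-1.    -0.029 -0.008]
 [-0.029  1.    -0.006]
 [ 0.008 -0.006 -1.   ]]
tool delta [ -0.  -30.9 -10.7]
rotvec [-0.006 -0.008  0.029]
```

View pics/side1.png

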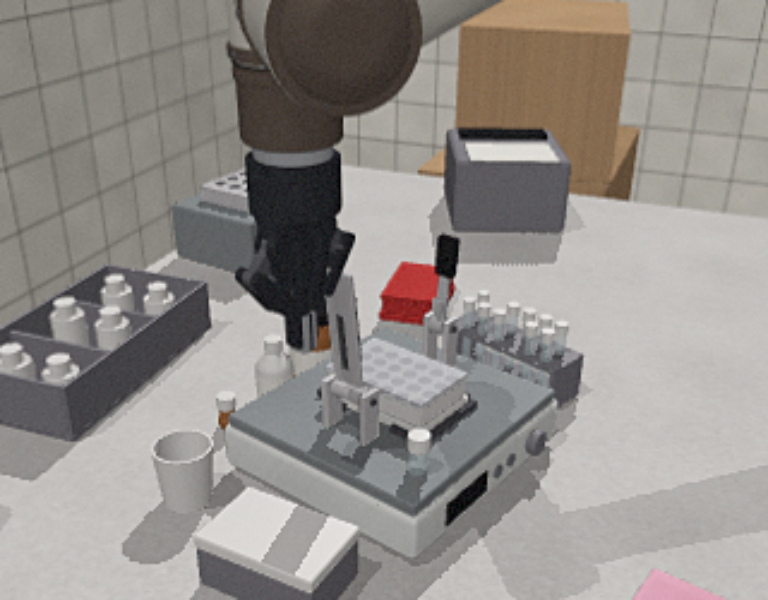

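Call:
drive_tool([
  [[0,0,0,-0.034,-0.006,-0.008,0.029],[0,0,-0.01,0,0,0,0],[0,0,-0.01,0,0,0,0],[0,0,-0.01,0,0,0,0],[0,0,-0.01,0,0,0,0],[0,0,-0.01,0,0,0,0]],
])

```text
clock: 4.05
position: [568.9, 155.4, 237.5]
ee_rot: [0.152, 0.988, 0.003, 0.007]
contact_force: [-0.4, 1.0, 0.3]
gripper_width: 0.3
```

```bash
python3 st.py 0 62 223
python3 - <<'E'
from h import *
im,d=arm.get_image("side");cv2.imwrite("pics/side2.png",cv2.resize(im[50:300,150:470,::-1],None,fx=2.4,fy=2.4))
E
```

```text
4.05 shaker [  2.7  91.7 237.5] F [-0.7  0.9  0.3] j [ 0.54  0.31 -0.08  0.   -1.16 -2.42] 0.2607745317444747
toolaxes in shaker
 [[-1.    -0.009  0.012]
 [-0.008  1.     0.009]
 [-0.012  0.009 -1.   ]]
tool delta [  3.1 -29.8  14.2]
rotvec [0.009 0.012 0.008]
```

View pics/side2.png

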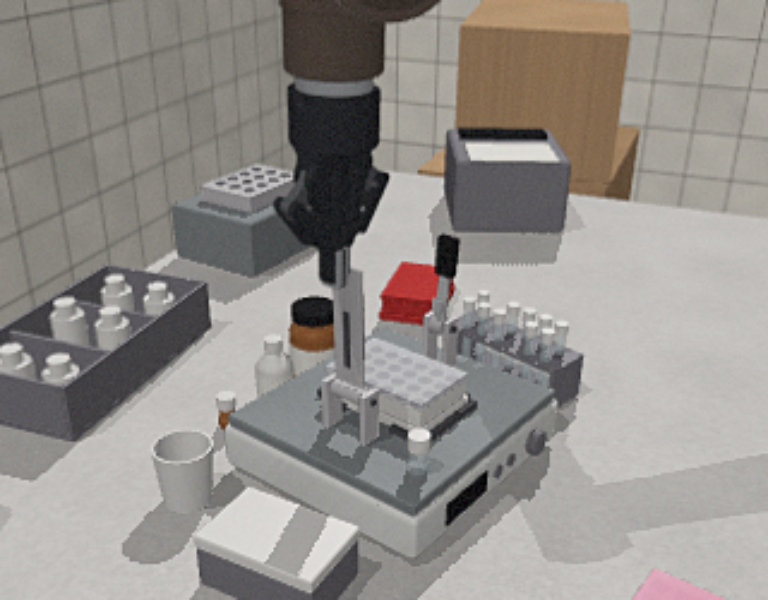

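Contact made: the strap is now vertical and the finger's half depth is about 13 mm. I'll follow the arc.

Call:
drive_tool([
  [[0,0.001,-0.01,0.008,0.009,0.012,0.008],[0,0.001,-0.01,0.005,0,0,0],[0,0.001,-0.01,0.004,0,0,0],[0,0,-0.008,0.005,0,0,0],[0,0,-0.008,0.005,0,0,0],[0,0,-0.008,0.005,0,0,0],[0,0,-0.006,0.006,0,0,0],[0,0,-0.006,0.007,0,0,0]],
])

```text
clock: 4.9
position: [543.7, 86.7, 189.3]
ee_rot: [0.157, 0.988, -0.001, -0.0]
contact_force: [0.1, 0.1, 2.0]
gripper_width: 0.3
```

```bash
python3 st.py 0 19 188
```

```text
4.9 shaker [-1.000e-01  1.860e+01  1.893e+02] F [0.1 0.2 2. ] j [ 0.45  0.29 -0.24  0.   -1.04 -2.34] 0.31551640057171276
toolaxes in shaker
 [[-1.     0.001  0.   ]
 [ 0.001  1.    -0.001]
 [-0.    -0.001 -1.   ]]
tool delta [-0.1  0.4  1.3]
rotvec [-0.001  0.    -0.001]
```

Call:
drive_tool([
  [[0,0,-0.003,0.008,0,0,0],[0,0,-0.003,0.008,0,0,0],[0,0,-0.003,0.008,0,0,0],[0,0,-0.001,0.008,0,0,0],[0,0,-0.001,0.008,0,0,0],[0,0,0,0.008,0,0,0],[0,0,0,0.007,0,0,0],[0,0,0,0.006,0,0,0],[0,0,0,0.003,0,0,0]],
])

```text
clock: 5.8
position: [538.6, 73.7, 118.7]
ee_rot: [0.157, 0.988, -0.003, -0.002]
contact_force: [-8.1, 1.4, 23.2]
gripper_width: -0.0
```

```bash
python3 st.py 0 7 119
python3 - <<'E'
from h import *
im,d=arm.get_image("side");cv2.imwrite("pics/side3.png",cv2.resize(im[50:300,150:470,::-1],None,fx=2.4,fy=2.4))
E
```

```text
5.8 shaker [ -0.8   4.7 118.7] F [-8.1 -1.1 23.2] j [ 0.44  0.36 -0.34  0.   -0.87 -2.32] -0.016029012871601567
toolaxes in shaker
 [[-1.     0.001 -0.003]
 [ 0.001  1.    -0.006]
 [ 0.003 -0.006 -1.   ]]
tool delta [-0.8  2.3 -0.3]
rotvec [-0.006 -0.003 -0.001]
```

View pics/side3.png

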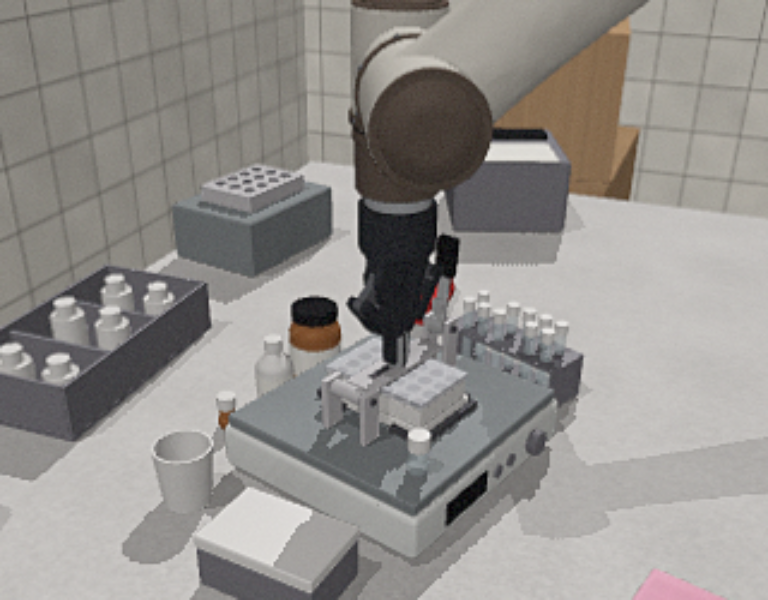

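The strap reached its stop (TCP z at 119 mm, 23 N). Next I'll rise, cross over to the lever's outer side and check the strap on the way.

Call:
drive_tool([
  [[0,0,0,-0.01,0,0,0],[0,0,0.002,-0.03,0,0,0],[0,0,0,-0.04,0,0,0],[0,0,0,-0.04,0,0,0],[0,0,0,-0.04,0,0,0],[0,0,0,-0.03,0,0,0],[0,0,-0.03,-0.01,0,0,0],[0,0,-0.04,0,0,0,0],[0,0,-0.04,0,0,0,0],[0,0,-0.03,0,0,0,0],[0,0,0,0,0,0,0]],
])

```text
clock: 6.95
position: [496.1, -58.0, 332.5]
ee_rot: [0.154, 0.988, -0.0, 0.002]
contact_force: [0.0, 0.8, 0.8]
gripper_width: -0.0
```

```bash
python3 st.py 0 -140 215
python3 - <<'E'
from h import *
im,d=arm.get_image("side");cv2.imwrite("pics/side4.png",cv2.resize(im[50:300,150:470,::-1],None,fx=2.4,fy=2.4))
p=arm.camera_params("side");Q=sh(cloud(p,d,p['world_from_camera']))
for y in range(-55,60,10):
    m=(d>0)&(abs(Q[...,0])<12)&(abs(Q[...,1]-y)<5)&(Q[...,2]>100)&(Q[...,2]<160);print(y,m.sum(),np.median(Q[m][:,2]).round(1) if m.any() else'')
E
```

```text
6.95 shaker [  -0.6 -133.7  332.5] F [-0.2  0.7  0.8] j [ 0.21  0.11 -0.11  0.   -1.35 -2.09] -0.04710584863429343
toolaxes in shaker
 [[-1.    -0.004  0.003]
 [-0.004  1.     0.   ]
 [-0.003  0.    -1.   ]]
tool delta [ -0.2  -6.3 117.5]
rotvec [0.    0.003 0.004]
-55 17 119.5
-45 17 119.7
-35 19 119.7
-25 21 119.8
-15 17 119.6
-5 17 119.9
5 20 120.1
15 22 119.8
25 20 119.7
35 23 119.8
45 26 120.0
55 22 119.6
```

View pics/side4.png

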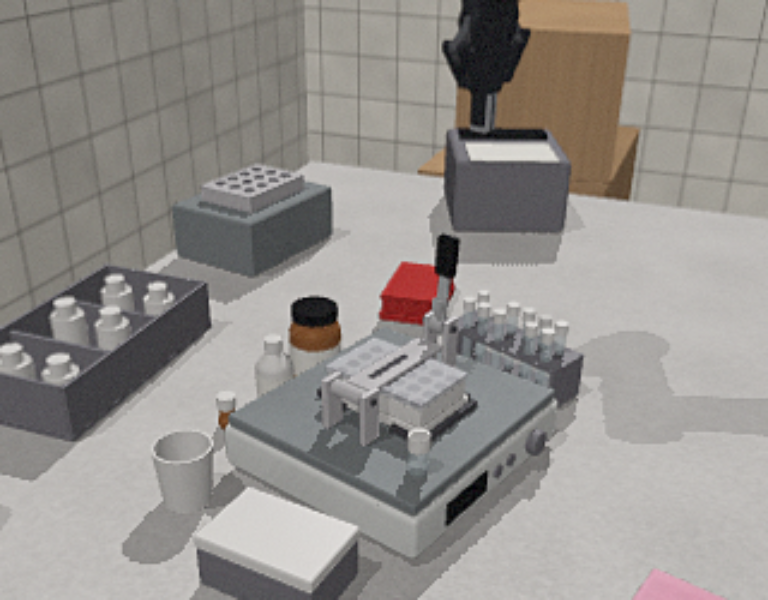

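The strap lies flat (119.7 ±0.3 mm from end to end), and the plate, lever and vial are in place. Now the lever.

Call:
drive_tool([
  [[0,0,-0.003,0.04,0,0.003,0.004],[0,0,0,0.04,0,0,0],[0,0,0,0.025,0,0,0],[0,0,0,0.004,0,0,0],[0,0,0.01,0,0,0,0],[0,0,0.01,0,0,0,0],[0,0,0.006,0,0,0,0]],
])

```text
clock: 7.7
position: [509.7, -29.6, 225.9]
ee_rot: [0.155, 0.988, 0.003, 0.007]
contact_force: [0.6, -0.1, -0.0]
gripper_width: -0.0
```

```bash
python3 st.py 0 -71 216
python3 - <<'E'
from h import *
im,d=arm.get_image("side");cv2.imwrite("pics/side5.png",cv2.resize(im[50:300,150:470,::-1],None,fx=2.4,fy=2.4))
E
```

```text
7.7 shaker [   3.6 -102.5  225.9] F [ 0.6  0.1 -0. ] j [ 0.26  0.19 -0.29  0.   -1.08 -2.14] -0.021110141042143222
toolaxes in shaker
 [[-1.    -0.004  0.012]
 [-0.004  1.     0.007]
 [-0.012  0.007 -1.   ]]
tool delta [ 3.6 31.4 10.1]
rotvec [0.007 0.012 0.004]
```

View pics/side5.png

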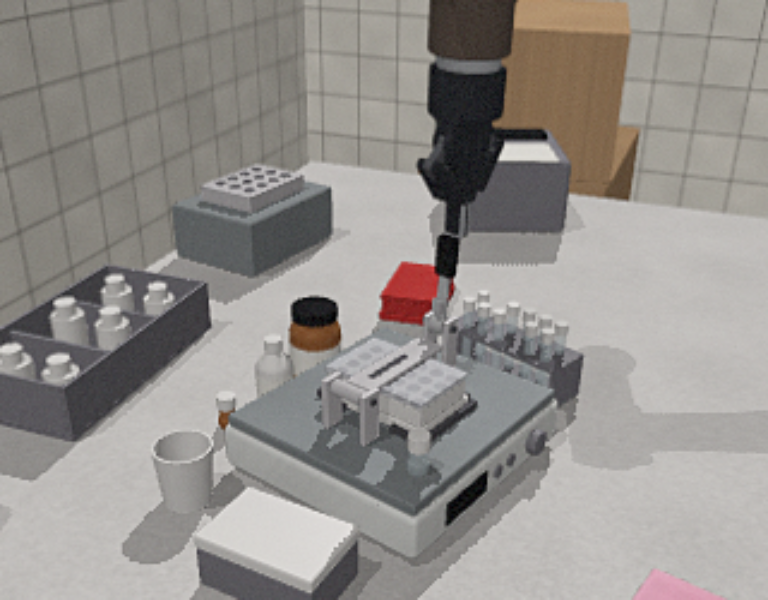

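The tip is too high (226 mm against the lever top at 231 mm). I'll back off, go lower, then push.

Call:
drive_tool([
  [[0,0.002,-0.01,0,0.007,0.012,0.004],[0,0.001,0,0.008,0,0,0],[0,0,0,0.006,0,0,0],[0,0,0.01,0,0,0,0],[0,0,0.01,0,0,0,0],[0,0,0.01,0,0,0,0]],
])

```text
clock: 8.35
position: [513.5, -9.6, 213.1]
ee_rot: [0.157, 0.988, -0.001, 0.001]
contact_force: [-0.2, -3.3, -1.7]
gripper_width: 0.2
```

```bash
python3 st.py 0 -71 216
```

```text
8.35 shaker [  1.  -82.4 213.1] F [ 0.8 -3.2 -1.7] j [ 0.3   0.21 -0.29  0.   -1.07 -2.19] 0.1692974037027724
toolaxes in shaker
 [[-1.     0.001  0.002]
 [ 0.001  1.    -0.001]
 [-0.002 -0.001 -1.   ]]
tool delta [ 1.  11.4 -2.9]
rotvec [-0.001  0.002 -0.001]
```

Call:
drive_tool([
  [[0,0,0.01,0,0,0,0],[0,0,0.01,0.001,0,0,0],[0,0,0.01,0.003,0,0,0],[0,0,0.009,0.005,0,0,0],[0,0,0.009,0.007,0,0,0],[0,0,0.007,0.008,0,0,0],[0,0,0.006,0.008,0,0,0]],
])

```text
clock: 9.05
position: [533.9, 55.1, 179.0]
ee_rot: [0.156, 0.988, -0.001, 0.001]
contact_force: [-1.4, -2.6, 0.7]
gripper_width: 0.0
```

```bash
python3 st.py 0 -12 158
```

```text
9.05 shaker [  0.4 -14.5 179. ] F [-0.5 -2.9  0.7] j [ 0.41  0.28 -0.29  0.   -1.   -2.29] 0.007038234482661912
toolaxes in shaker
 [[-1.    -0.001  0.001]
 [-0.001  1.    -0.001]
 [-0.001 -0.001 -1.   ]]
tool delta [ 0.4  2.5 21. ]
rotvec [-0.001  0.001  0.001]
```

Call:
drive_tool([
  [[0,0,0.001,0.008,0,0,0],[0,0,0.001,0.008,0,0,0],[0,0,0.001,0.008,0,0,0],[0,0,0.001,0.007,0,0,0],[0,0,0,0.005,0,0,0],[0,0,0,0.003,0,0,0]],
])

```text
clock: 9.65
position: [538.7, 62.4, 137.7]
ee_rot: [0.155, 0.988, 0.002, 0.004]
contact_force: [-5.7, 2.6, 20.6]
gripper_width: 0.1
```

```bash
python3 st.py 0 -7 138
```

```text
9.65 shaker [  2.7  -6.  137.7] F [-6.3  0.7 20.6] j [ 0.42  0.33 -0.33  0.   -0.9  -2.3 ] 0.07201561450216647
toolaxes in shaker
 [[-1.    -0.002  0.008]
 [-0.002  1.     0.006]
 [-0.008  0.006 -1.   ]]
tool delta [ 2.7 -1.  -0.4]
rotvec [0.006 0.008 0.002]
```

Lever at its stop (137.7 mm, 20.6 N). I'll move clear and check.

Call:
drive_tool([
  [[0,0,0,-0.01,0,0,0],[0,0,0,-0.03,0,0,0],[0,0,0,-0.04,0,0,0],[0,0,0,-0.04,0,0,0],[0,0,0,-0.04,0,0,0],[0,0,0,-0.02,0,0,0],[0,0.03,-0.03,0,0,0,0],[0,0.03,-0.04,0,0,0,0],[0,0.02,-0.04,0,0,0,0],[0,0,-0.04,0,0,0,0],[0,0,-0.04,0,0,0,0],[0,0,0,0,0,0,0],[0,0,0,0,0,0,0]],
])

```text
clock: 10.95
position: [390.7, -103.9, 322.7]
ee_rot: [0.158, 0.987, -0.002, -0.002]
contact_force: [0.3, 0.2, 0.5]
gripper_width: 0.2
```

```bash
python3 st.py
python3 - <<'E'
from h import *
for n in("side","scene"):
    im,d=arm.get_image(n);x,y=(150,50) if n=="side" else (180,100)
    cv2.imwrite(f"pics/{n}6.png",cv2.resize(im[y:y+230,x:x+300,::-1],None,fx=2.5,fy=2.5))
    p=arm.camera_params(n);Q=sh(cloud(p,d,p['world_from_camera']))
    for y in range(-65,60,12):
        r=[]
        for lo,hi in((0,4.5),(12,16)):
            m=(d>0)&(abs(Q[...,0])>=lo)&(abs(Q[...,0])<hi)&(abs(Q[...,1]-y)<6)&(Q[...,2]>90)&(Q[...,2]<160);r+=[np.median(Q[m][:,2]).round(1) if m.any() else '']
        print(n,y,r)
    m=(d>0)&(abs(Q[...,2]-110)<3)&(abs(Q[...,0])<80)&(abs(Q[...,1])<60);print('plate',np.percentile(Q[m],[1,99],axis=0).round(1).tolist())
E
```

```text
10.95 shaker [ -86.6 -210.   322.7] F [0.2 0.3 0.5] j [ 0.15 -0.06 -0.31  0.   -1.32 -2.04] 0.15228464561069402
toolaxes in shaker
 [[-1.     0.004 -0.002]
 [ 0.004  1.    -0.005]
 [ 0.002 -0.005 -1.   ]]
side -65 [np.float64(137.4), np.float64(123.6)]
side -53 [np.float64(130.7), np.float64(118.8)]
side -41 [np.float64(129.3), np.float64(118.3)]
side -29 [np.float64(135.0), np.float64(116.0)]
side -17 [np.float64(136.9), np.float64(117.2)]
side -5 [np.float64(138.4), np.float64(117.2)]
side 7 [np.float64(137.2), np.float64(117.1)]
side 19 [np.float64(132.3), np.float64(118.1)]
side 31 [np.float64(119.9), np.float64(117.4)]
side 43 [np.float64(119.4), np.float64(110.8)]
side 55 [np.float64(119.8), np.float64(119.2)]
plate [[-60.2, -39.5, 107.2], [62.8, 42.4, 112.5]]
scene -65 [np.float64(136.3), np.float64(112.5)]
scene -53 [np.float64(135.0), np.float64(118.9)]
scene -41 [np.float64(134.6), np.float64(118.2)]
scene -29 [np.float64(133.8), np.float64(118.6)]
scene -17 [np.float64(138.5), np.float64(120.2)]
scene -5 [np.float64(137.2), np.float64(120.6)]
scene 7 [np.float64(137.9), np.float64(133.2)]
scene 19 [np.float64(137.3), np.float64(119.2)]
scene 31 [np.float64(119.7), np.float64(118.5)]
scene 43 [np.float64(119.1), np.float64(118.2)]
scene 55 [np.float64(119.6), np.float64(118.5)]
plate [[-59.3, -40.7, 107.4], [64.7, 40.4, 112.9]]
```

View pics/side6.png

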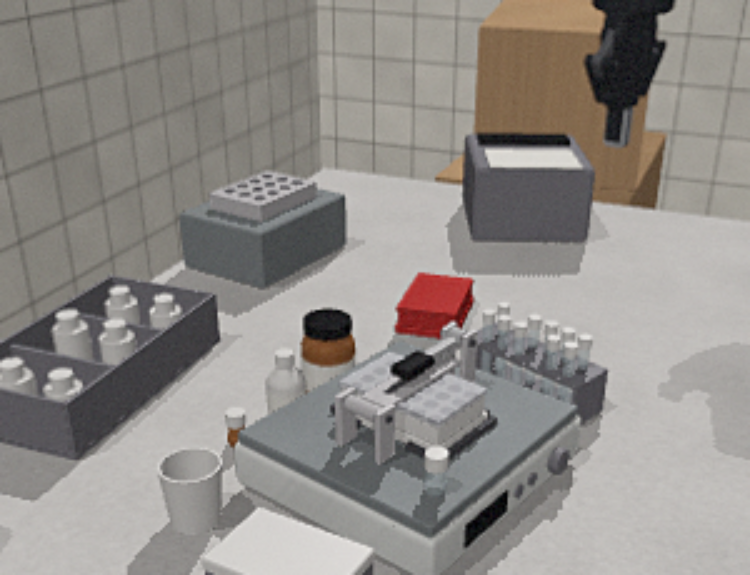

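View pics/scene6.png

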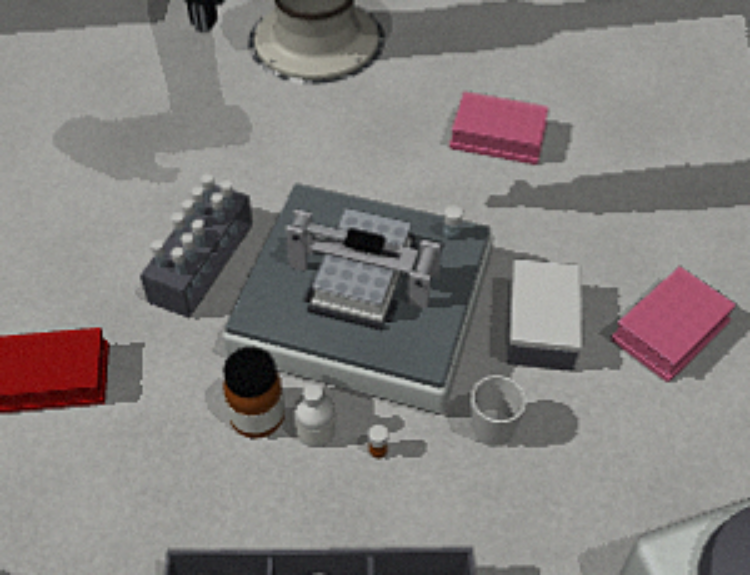

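Both views show the strap flat with the lever level on top of it, black grip at (413,363) in the side view and (364,238) in the scene view. The plate's extents haven't changed, and everything else is where it stood.

```bash
python3 -c "
from bench import arm
print(arm.job_done())"
```

```text
the job is handed in; nothing more can be done
None
```

The shaker is ready: with the shut fingers I pushed the strap flat across the lid, then the cam lever fully down over it. I moved clear and handed the job in at about 11 s.

- **Strap:** it reached its stop at 23 N. Its top measured about 119.7 mm along its whole length (nominal 119), checked before I touched the lever.
- **Lever:** it reached its stop at 21 N. In the final pictures the top of the grip measured about 137–138 mm (nominal 138). A few side-view depth readings along the narrow lever arm were lower (129–135 mm), probably mixed with the strap below.
- **Plate and surroundings:** the plate's measured edges match the start to within 1–3 mm, so it is still in its seat. By eye, the vials, bottles and other items have not moved, and the arm was touching nothing at the end.

My first lever approach came in too high (tip at 226 mm against the lever's top at about 231 mm). I backed off and lowered the finger before pushing, and the pictures and forces showed no harm from it.

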